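Open the child-safe descaler jug

TASK

Open the jug that has the broad, flat-topped, ridged push-and-turn safety cap: press the cap down, keep it pressed while twisting it about a quarter turn anticlockwise (seen from above), then lift it off. Finish while still holding the cap in the gripper, still, level and straight above the jug's neck with roughly 8 to 12 cm of lift from where it sat; do not put it down or let go. Leave the other jug with the pointed spout alone and do not disturb the kitchen things standing around.

Things in the scene. Friction and masses are not known exactly. Their poses are not given: they have to be found in the camera images.
- jug: White plastic descaler jug, 78 x 102 mm in plan, in a low steel bracket (96 x 120 mm) screwed to the worktop: it never moves or turns. Origin: centre of its underside, on the worktop; z up along the neck's axis, on which the cap sits. Shoulder top 139 mm up; the bare neck (37 mm across its two lugs) with its spring plunger ends 181 mm up. It may change places with spout_jug.
- cap: Loose grey plastic safety cap on the jug's neck, 20 to 42 g: a 20-sided cylinder 46 mm across, 32 mm tall, with a flat closed top and, round its lower edge, a flange 56 mm across and 6 mm high. Origin: on its axis at the lower edge, z up. Locked, it sits 150 mm above the jug's origin (cap top at 182 mm), its x axis within 0.12 rad of the jug's. Hollow, two lugs inside.
- jug_neck (a point): On the jug's neck axis, 150 mm above its origin: where the locked cap's origin sits. A spring pushes the cap up into its catch: 6 N starts it down, then 1 N more per mm. It must go down at least 4 mm (10 N) to turn, stops hard at 7 mm; 5 to 6 mm is right. Kept down it turns freely anticlockwise seen from above (positive about z); clockwise is blocked.
- cap_grip (a point): On the cap's axis 19 mm above its lower edge: middle of the 46 mm cylinder above the flange. Grip across it from above at any yaw, 25 to 50 N; the tips may rest on the flange. The cap lifts off after a turn of 65 to 115 degrees (80 to 88 is right; blocked at about 125). Not pressed, it can be neither turned nor lifted. Turned free and let go, it stands 3 mm higher on the spring.
- spout_jug: The other jug: same body and bracket, also fixed, but with a slender pointed spout (top 188 mm up, 34 mm across at its foot) instead of the safety cap. Origin: centre of its underside. Leave it alone.
- mug: Loose blue mug, radius 37 mm, 82 mm tall, between the two jugs; origin: centre of underside. Bystander.
- jar: Loose glass jar, radius 32 mm, 105 mm tall, behind the mug; origin: centre of underside. Bystander.
- bowl: Loose white bowl, radius 65 mm, 50 mm tall, on the robot's right; origin: centre of underside. Bystander.
- brush: Loose brush lying on the worktop on the robot's left; origin: under its middle. Bystander.
- can: Loose tin can, radius 36 mm, 100 mm tall, on the robot's left at the back; origin: centre of underside. Bystander.
- cup: Loose small white cup, radius 32 mm, 70 mm tall, between the jugs, nearer the robot than the mug; origin: centre of underside. Bystander.
Things that resemble listed ones, but are neither listed nor needed, are in the scene too. There is more than one size of the cap; the one meant has the size given above. Leave any red look-alike of the jug alone.

How it is judged:
On the way, in this order (a step that is already met when the one before it is completed fails the run):
1. the cap is pressed down at least 3 mm against its spring (z of cap in the frame of jug below 0.147 m and contact force between the fingers and cap above 1 N), for 0.05 s.
2. the cap, still on the neck, has been turned by at least 50 degrees (angle between the x axis of cap and the x axis of jug, either way round above 0.87 rad and z of cap in the frame of jug below 0.156 m and horizontal distance between cap and jug below 0.008 m), for 0.05 s.
At the end, for the whole second after the job is handed in: The gripper holds the cap still (under 30 mm/s), 50 to 170 mm above where it sat on the neck, within 40 mm of straight above the jug's axis, within 20 degrees of level, clear of the jug (z of cap in the frame of jug between 0.2 and 0.32 m and horizontal distance between cap and jug below 0.04 m and angle between cap's own z axis and vertical below 0.35 rad and contact force between the fingers and cap above 1 N and contact force between cap and jug below 0.1 N and linear speed of cap below 0.03 m/s); the arm keeps its last pose, push and grip.
It fails at once if a bystander is shifted by more than 30 mm (distance of any of mug, jar, bowl, brush, can, cup from where it was at the start of the episode above 0.03 m).
It fails at once if the mug, jar, bowl, can or cup is knocked over (angle between any of mug, jar, bowl, can, cup's own z axis and vertical above 0.5 rad).
It fails at once if the jug with the spout is pushed at (over 3 N) (contact force between any of the fingers, the arm and spout_jug above 3 N).
It also fails if it takes over 35 s, if anything falls off the work surface, if the arm or the gripper's body presses on something with over 40 N, if the wrist force passes 120 N, or if a joint passes its speed limit or range.

ROBOT

A 6-joint arm with a two-finger parallel gripper is mounted at the origin on the work surface. World frame = base frame: x ahead of the robot, y to its left, z up, the work surface at z = 0. Lengths are in m, angles in rad, forces in N, time in s.
With the tool pointing down it reaches from about 0.35 to 0.775 m from the base axis. Payload 5.5 kg.
Tool frame: the origin (TCP) lies midway between the tips of the shut fingers; the grasp point (between the pads) lies 19 mm behind it; z points along the fingers, y is the line along which they close (so a half turn about z gives the same grasp; the last joint's range is limited). The gripper opens to 85 mm and grips with 20 to 120 N. Pads are 22 mm wide; open, the fingers measure 114 mm over their backs; the gripper's body (76 mm by 85 mm) begins 54 mm behind the grasp point. The pads swing forward as they close: fully open they stand 13 mm farther back than shut.
Start: joints at [-1.271, 0.313, 0.046, 1.304, 0, 1.431], TCP at [0.245, -0.52, 0.231] pointing down, gripper open.
Joint ranges: [-2.76, 2.76], [-0.86, 1.69], [-1.03, 1.26], [-2.2, 2.34], [-1.47, 1.5], [-3.14, 3.14]. Speed limits (rad/s): [2.57, 2.57, 3.14, 3.14, 3.14, 3.14].

INTERFACE

Orientations are given as a unit quaternion [w, x, y, z].
In Python, from workcell import telemetry, imaging, env gives the robot as it stands. The module is installed in compiled form; this text tells all that it offers.
- The arm moves only by the tool step_arm, never from a script. Its argument "moves" is a list of rows, each a list of 3 entries, a list of its own where there are three numbers: the shift along the tool's x, y, z in mm, then the turn, a rotation vector about the tool's x, y, z in rad, then the finger opening in mm, from 0 to 85.4. A call has 1 to 8 rows; each row is the pose to reach, as a shift and turn from the pose commanded when the call began, along the tool's axes at that moment; what a row does not reach only later rows make up. A row lasts 1/12 s, in which the tool goes at most 41.7 mm and 7.16 degrees, less where a joint would pass 70% of its speed; a pose out of reach is approached as far as the arm can. A call with a gripper value outside its range is refused whole. The fingers move at their own pace and stop on an object; "grip_force" is the grip in N (left out, the last holds). Time passes only in rows, so rows that repeat a pose let the fingers close. It gives the time, the measured TCP pose, the force, the opening and the grip force at its end, in the units of the state.
- telemetry.get_state(): the state, without advancing time (a new reading comes with each control period).
- imaging.read_camera(name): name is "scene" or "top"; returns the picture (384x512x3 uint8, red, green, blue); there is no depth.
- imaging.camera_params(name): a dict with "camera_matrix" (3x3 intrinsics, pixels), "pose" (4x4, takes a point from camera to world coordinates). Camera axes: x right, y up, looking along -z (the intrinsics and any distortion apply to the point x, -y, -z); pixel columns grow to the right and rows downward; lengths in m; the calibration is good to about 2 mm. A picture is of the moment at which its call begins. camera_params takes no time and is no camera call.
- env.hand_in(): hands the job in; it is judged then, once.
The state is a dict: "clock": time; "joint_pos": joint angles; "qvel": joint speeds; "tau": joint torques, N m; "tcp_pos": TCP position; "orientation": TCP orientation; "wrist_force": force on the tool from outside, world axes, zero at the start; "ft_torque": the same for the moment, N m; "finger_gap": finger opening in m; "grip_force": force on a finger pad.
Only numpy, scipy, OpenCV 4.12 (cv2) and the standard library are available. Lean on these libraries where they do the work, as an engineer would, in place of code of your own. Each camera call takes 0.05 s, during which the arm holds its last target. There are 200 camera calls.

## Working session

There is one attempt and no reset: what is moved stays moved. The work goes in short steps, Python scripts to look and compute and a tool call to move; the robot and the scene stay as the last step left them, time stands still between calls to the robot, and variables do not carry over. Pictures are saved under pics/ and viewed, at most 10 in all, crops included, and the job is handed in when it is done.

Besides the shell and the picture viewer there is one more tool, called after "Call:" as a command line: name --argument value ..., lists and objects as JSON in quotes. step_arm: Moves the arm, as the interface text tells. Its arguments: {"type":"object","properties":{"moves":{"type":"array"},"grip_force":{"type":"number"}},"required":["moves"]}

```bash
mkdir -p pics
python3 - <<'E'
from workcell import telemetry, imaging
import cv2
for n in("scene","top"):
    im=imaging.read_camera(n); cv2.imwrite(f"pics/{n}0.png",im[:,:,::-1]); p=imaging.camera_params(n)
    print(n,p["camera_matrix"],p["pose"],[k for k in p])
print(telemetry.get_state())
E
```

```text
scene [[425.24249454   0.         252.0114096 ]
 [  0.         425.24249454 191.31849   ]
 [  0.           0.           1.        ]] [[-0.71977584 -0.4870099   0.49471618  1.13603391]
 [ 0.69409251 -0.49194795  0.52556902  0.66291266]
 [-0.0125827   0.72167068  0.69212218  0.97107888]
 [ 0.          0.          0.          1.        ]] ['camera_matrix', 'pose']
top [[456.80637645   0.         255.99089307]
 [  0.         456.80637645 194.01393184]
 [  0.           0.           1.        ]] [[ 0.01831815  0.99858693 -0.0498858   0.45250071]
 [-0.99975486  0.01891454  0.01150931  0.03066061]
 [ 0.01243662  0.04966275  0.99868861  1.53090131]
 [ 0.          0.          0.          1.        ]] ['camera_matrix', 'pose']
{'clock': 0.1, 'joint_pos': array([-1.27058665e+00,  3.13922331e-01,  4.51384748e-02,  1.30360093e+00,
        3.48070588e-05,  1.43120975e+00]), 'qvel': array([ 0.00141801, -0.00123261,  0.00231613,  0.0001416 ,  0.00244769,
       -0.00029784]), 'tau': array([ 1.90724313e-03, -4.81726456e+01,  2.99243295e+01,  1.28020754e-02,
       -1.92504922e-04, -4.04995333e-06]), 'tcp_pos': array([ 0.24468816, -0.51986219,  0.23051849]), 'orientation': array([-7.93065561e-04,  9.75919371e-01,  2.18130124e-01, -4.63698166e-05]), 'wrist_force': array([-0.52270155,  0.51742339, -0.28066566]), 'ft_torque': array([-0.00819816,  0.0334249 , -0.0063778 ]), 'grip_force': 0.0, 'finger_gap': 0.0856405847865493}
```

View pics/scene0.png

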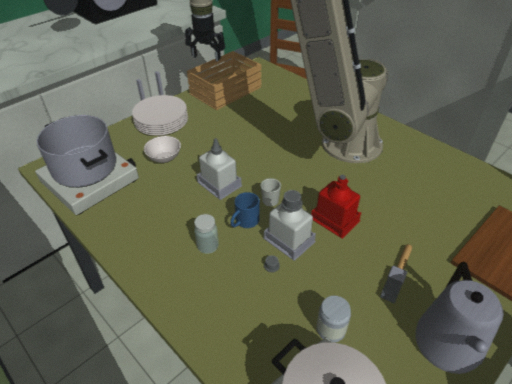

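View pics/top0.png

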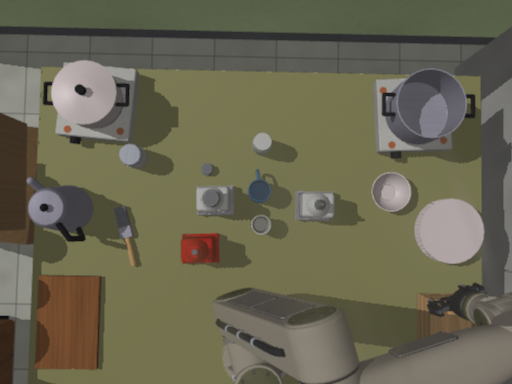

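Candidates:
- The white jug with the grey flat cap: scene (291,200), top (212,199). This is the target.
- The spout jug: scene (216,150), top (318,205).
- The red look-alike jug: scene (340,200), top (199,250).
- A small loose cap on the worktop: scene (271,263), top (207,169).

Next I'll check the choice in a close crop and measure it.

```bash
cat > h.py <<'E'
import numpy as np,cv2
from workcell import imaging,telemetry
def ray(n,u,v):
    p=imaging.camera_params(n);K=p["camera_matrix"];T=np.array(p["pose"])
    d=np.array([(u-K[0,2])/K[0,0],-(v-K[1,2])/K[1,1],-1.]);return T[:3,3],T[:3,:3]@d
def onz(n,u,v,z):
    o,d=ray(n,u,v);return o+d*(z-o[2])/d[2]
def proj(n,P):
    p=imaging.camera_params(n);K=p["camera_matrix"];T=np.array(p["pose"])
    c=T[:3,:3].T@(np.array(P)-T[:3,3]);return K[0,0]*c[0]/-c[2]+K[0,2],K[1,1]*-c[1]/-c[2]+K[1,2]
E
python3 - <<'E'
import cv2,numpy as np
from h import *
s=cv2.imread("pics/scene0.png")[180:270,245:335];t=cv2.imread("pics/top0.png")[165:255,170:260]
f=lambda a:cv2.resize(a,(400,400),interpolation=cv2.INTER_CUBIC)
cv2.imwrite("pics/crop0.png",np.hstack([f(s),f(t)]))
print(onz("scene",291,197,.182),onz("top",211,198.5,.182))
im=cv2.imread("pics/top0.png")[180:220,190:240]
print(im[:,:,1][::2,::2])
E
```

```text
[0.51389936 0.15173852 0.182     ] [0.50410923 0.14765901 0.182     ]
[[118 118 118 117 118 117 117 118 119 117 118 117 117 118 118 117 118 117
  118 118 118 117 117 118 118]
 [118 118 119 118 117 117 118 118 118 117 118 117 118 117 118 118 117 117
  118 117 117 117 117 116 117]
 [117 118 117 116 118 118 118 118 117 118 117 117 117 117 118 118 118 117
  117 117 119 119 117 117 117]
 [117 118 118 126 118 118 119 118 119 120 121 119 122 119 124 126 122 128
  115 119 125 116 101 109 117]
 [117 117 117 123 159 150 151 153 152 147 134 131 126 122 143 158 158 158
  139  93 121 101  78  80  79]
 [118 118 118 145 167 167 167 154 135 113 110 105 103 109 107 128 164 164
  146  93  90  90  79  80  79]
 [117 117 118 146 167 166 160 136 103 103 102 102 108  83  86  96 137 164
  146  93  85  87  79  79  79]
 [117 118 117 145 168 166 150 114 102 102 102 102 102 106  73  84  94 110
  106  91  84  85  79  80  80]
 [117 117 117 143 168 167 129 107 102 101 102 101 102 102  82  82  93 106
  106  90  85  85  79  79  79]
 [118 117 116 144 169 156 125 108 102 102 101 101 102 102  95  74  92 106
  108  89  
[... 370 characters left out ...]
26 106  94  74  74  82  94  95 110 111
  109  90  86  90  79  78  79]
 [117 118 117 136 166 163 163 158 137 129 118 107  99  93  96 107 110 110
  107  90  86  89  79  79  80]
 [117 116 117 116 134 125 126 126 126 116 113 105 103  95 124 101  96  96
   94  83  89  89  78  78  79]
 [118 117 117 119 112 102 104 113  94  97  92  94  94  92 103  94 113 104
   90  93  93  90  78  79  79]
 [118 117 117 118 114 104 104 101  91 111 100  88  90  89  89  89  87  83
   85  86  87  85  79  79  80]
 [117 117 117 118 119 117 109 100  78  90  99 100  99  99 100  78  78  79
   79  79  79  79  79  80  79]
 [117 117 117 116 116 117 117 116 117 117 117 116 116 116 116 116 116  99
   99  78  77  79  79  77  79]]
```

View pics/crop0.png

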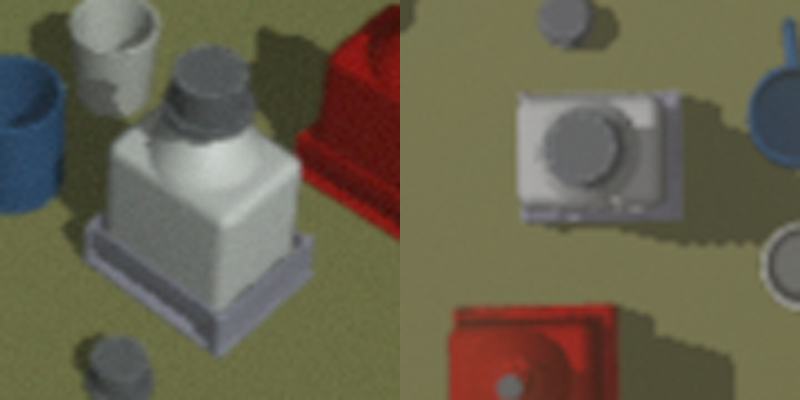

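The crop shows the flat, ridged grey cap on the white jug, at scene ≈(292,195) and top ≈(210.2,197.7). The loose cap on the worktop is smaller. I'll measure the cap centre in both views.

Run:
```python
from h import *
from scipy.spatial.transform import Rotation as R
print(onz("scene",292,195,.182),onz("top",210.2,197.7,.182))
o,d=ray("scene",292,195);q,e=ray("top",210.2,197.7)
A=np.stack([d,-e],1);s=np.linalg.lstsq(A,q-o,rcond=None)[0];print(o+d*s[0],q+e*s[1])
# diameter
print(np.linalg.norm(onz("top",218.5,198,.182)-onz("top",202.3,198,.182)))
# bracket corners in top crop -> z=.02
for c in [(518,92),(680,92),(683,218),(522,218)]:
    print(onz("top",170+(c[0]-400)*.225-.4,165+c[1]*.225-.4,.025).round(4))
s=telemetry.get_state();w=s["orientation"];r=R.from_quat([w[1],w[2],w[3],w[0]]);print(r.as_matrix().round(3))
m=np.array([.505,.148,.32])
print(r.as_matrix().T@(m-s["tcp_pos"])*1000)
for n,u,v,z in[("can","top",(133,155),.1),]and[]:pass
print("mug",onz("top",259,190,.08),"cup",onz("top",261,225,.07),"spout",onz("top",320,205,.188))
```

```text
[0.50641427 0.14851126 0.182     ] [0.50642752 0.15007224 0.182     ]
[0.50715604 0.14911729 0.18292964] [0.50638851 0.14998586 0.18297584]
0.04776390290915302
[0.5528 0.2112 0.025 ]
[0.5551 0.0911 0.025 ]
[0.4616 0.0869 0.025 ]
[0.4594 0.2059 0.025 ]
[[ 0.905  0.426 -0.   ]
 [ 0.426 -0.905  0.002]
 [ 0.    -0.002 -1.   ]]
[ 519.90863054 -493.61790471  -88.5747201 ]
mug [0.53794247 0.00460006 0.08      ] cup [ 0.42676607 -0.00397675  0.07      ] spout [ 0.49075975 -0.17391188  0.188     ]
```

The two views agree on the cap at (0.506, 0.149). The triangulated top height of 0.183 matches the given 0.182, the measured diameter of 47.8 mm matches 46, and the bracket centre is (0.507, 0.149). I'll move to above it now, turning so that the last joint has room for the twist.

Call:
step_arm --moves '[[[260, -247, -70], [0, 0, -0.6], 85], [[260, -247, -70], [0, 0, -0.6], 85], [[260, -247, -70], [0, 0, -0.6], 85], [[260, -247, -70], [0, 0, -0.6], 85], [[260, -247, -70], [0, 0, -0.6], 85], [[260, -247, -70], [0, 0, -0.6], 85], [[260, -247, -70], [0, 0, -0.6], 85], [[260, -247, -70], [0, 0, -0.6], 85]]' --grip_force 40

```text
clock: 0.77
tcp_pos: [0.3635, -0.2134, 0.2953]
orientation: [-0.0, 0.868, 0.497, -0.0]
wrist_force: [0.9, -0.4, 0.4]
finger_gap: 0.0847
grip_force: 0.0
```

```bash
cat >> h.py <<'E'
from scipy.spatial.transform import Rotation as R
def to(target,yaw=None):
    s=telemetry.get_state();w=s["orientation"];r=R.from_quat([w[1],w[2],w[3],w[0]]);M=r.as_matrix()
    print("t",s["clock"],"tcp",s["tcp_pos"].round(4),"yaw",np.arctan2(M[1,0],M[0,0]).round(3),"z",M[:,2].round(4),"q",s["joint_pos"].round(2),"F",s["wrist_force"].round(1),"gap",s["finger_gap"])
    print("shift",(M.T@(np.array(target)-s["tcp_pos"])*1000).round(1))
    if yaw is not None:
        g=R.from_euler("z",yaw)*R.from_quat([1,0,0,0]);print("rot",(r.inv()*g).as_rotvec().round(4))
E
python3 -c "
from h import *
to([.5065,.149,.28],1.55)"
```

```text
t 0.7667 tcp [ 0.3635 -0.2134  0.2953] yaw 1.039 z [-1.e-04  2.e-04 -1.e+00] q [-0.72  0.   -0.17  1.4   0.    1.38] F [ 0.9 -0.4  0.4] gap 0.08472087704556983
shift [384.9 -60.4  15.4]
rot [-2.000e-04 -2.000e-04 -5.108e-01]
```

Call:
step_arm --moves '[[[385, -60, 10], [0, 0, -0.51], 80], [[385, -60, 10], [0, 0, -0.51], 80], [[385, -60, 10], [0, 0, -0.51], 80], [[385, -60, 10], [0, 0, -0.51], 80], [[385, -60, 10], [0, 0, -0.51], 80], [[385, -60, 10], [0, 0, -0.51], 80], [[385, -60, 10], [0, 0, -0.51], 80], [[385, -60, 10], [0, 0, -0.51], 80]]'

```text
clock: 1.43
tcp_pos: [0.486, 0.0967, 0.2863]
orientation: [0.0, 0.714, 0.7, -0.0]
wrist_force: [0.5, 0.2, -0.5]
finger_gap: 0.0796
grip_force: 0.0
```

Call:
step_arm --moves '[[[50, 0, 0], [0, 0, 0], 75], [[50, 0, 0], [0, 0, 0], 75], [[50, 0, 0], [0, 0, 0], 75]]'

```text
clock: 1.68
tcp_pos: [0.4865, 0.147, 0.2858]
orientation: [-0.001, 0.713, 0.701, -0.001]
wrist_force: [-1.0, 0.4, 0.1]
finger_gap: 0.0751
grip_force: 0.0
```

```bash
python3 -c "
from h import *
to([.5065,.149,.22],1.55)"
```

```text
t 1.6833 tcp [0.4865 0.147  0.2858] yaw 1.555 z [-1.6e-03 -1.0e-04 -1.0e+00] q [ 0.14  0.17 -0.    1.4   0.    1.72] F [-1.   0.4  0.1] gap 0.0750576408213248
shift [ 2.3 20.1 65.8]
rot [-0.0016  0.0001  0.005 ]
```

Call:
step_arm --moves '[[[2, 20, 40], [-0.0016, 0, 0], 72], [[2, 20, 66], [-0.0016, 0, 0], 70], [[2, 20, 66], [-0.0016, 0, 0], 70], [[2, 20, 66], [-0.0016, 0, 0], 70]]'

```text
clock: 2.02
tcp_pos: [0.5054, 0.1445, 0.2194]
orientation: [-0.001, 0.715, 0.699, -0.002]
wrist_force: [0.5, -0.1, 0.9]
finger_gap: 0.0698
grip_force: 0.0
```

```bash
python3 -c "
from h import *
to([.5065,.149,.153],1.55)
im=imaging.read_camera('scene')[130:250,220:360];cv2.imwrite('pics/s1.png',cv2.resize(im[:,:,::-1],(700,600),interpolation=cv2.INTER_CUBIC))
"
```

```text
t 2.0167 tcp [0.5054 0.1445 0.2194] yaw 1.548 z [-0.0032 -0.0011 -1.    ] q [ 0.13  0.22 -0.1   1.25 -0.    1.72] F [ 0.5 -0.1  0.9] gap 0.06980300457620672
shift [ 4.6  1.2 66.4]
rot [-0.0032  0.0012 -0.0018]
```

View pics/s1.png

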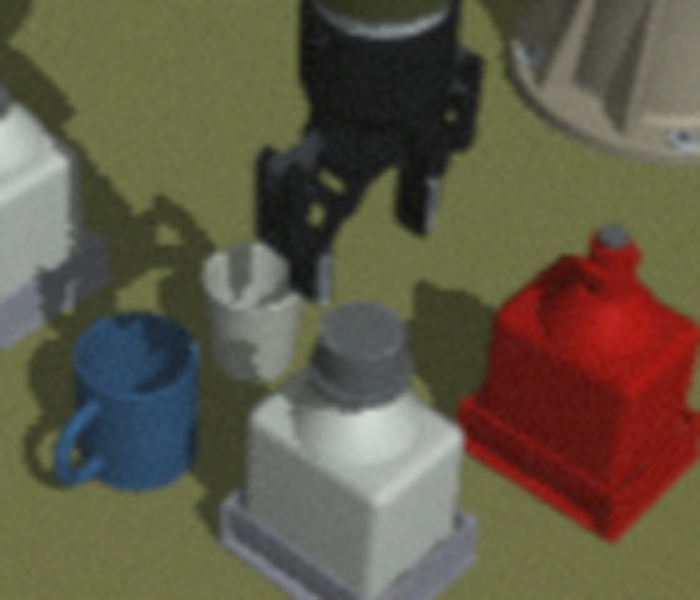

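```bash
python3 -c "
from h import *
print(proj('scene',[.5054,.1445,.2194]),proj('scene',[.5054,.1445,.2294]),proj('scene',[.5065,.149,.182]))
im=imaging.read_camera('top')[150:240,160:265];cv2.imwrite('pics/t1.png',cv2.resize(im[:,:,::-1],(700,600),interpolation=cv2.INTER_CUBIC))
print(proj('top',[.5054,.1445,.2294]))
"
```

```text
(np.float64(291.8706668442089), np.float64(183.7381119896378)) (np.float64(292.0732283651132), np.float64(180.89481080041946)) (np.float64(292.1152647525617), np.float64(195.10738865821529))
(np.float64(210.6906890977957), np.float64(197.40485224293627))
```

View pics/t1.png

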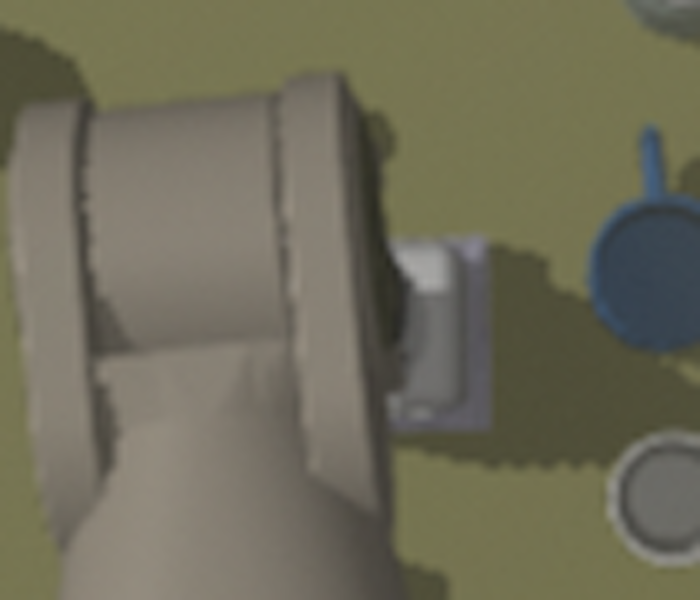

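In the scene crop the open fingertips straddle the cap: their midpoint is at about (294,183) and the projected TCP is at (292,184). The top view is blocked by the arm. Going down.

Call:
step_arm --moves '[[[4.5, 1, 0], [-0.003, 0.001, 0], 68], [[4.5, 1, 25], [-0.003, 0.001, 0], 68], [[4.5, 1, 45], [-0.003, 0.001, 0], 68], [[4.5, 1, 58], [-0.003, 0.001, 0], 68], [[4.5, 1, 65], [-0.003, 0.001, 0], 68], [[4.5, 1, 65], [-0.003, 0.001, 0], 68]]'

```text
clock: 2.62
tcp_pos: [0.508, 0.1504, 0.1555]
orientation: [0.001, 0.715, 0.7, 0.002]
wrist_force: [-0.9, 0.8, -0.2]
finger_gap: 0.0678
grip_force: 0.0
```

```bash
python3 -c "
from h import *
to([.5065,.149,.153],1.55)
im=imaging.read_camera('scene')[150:240,240:345];cv2.imwrite('pics/s2.png',cv2.resize(im[:,:,::-1],(700,600),interpolation=cv2.INTER_CUBIC))
"
```

```text
t 2.6167 tcp [0.508  0.1504 0.1555] yaw 1.55 z [ 4.3e-03  8.0e-04 -1.0e+00] q [ 0.14  0.26 -0.22  1.09  0.    1.73] F [-0.9  0.8 -0.2] gap 0.0677915319930411
shift [-1.5 -1.5  2.5]
rot [ 0.0042 -0.0009 -0.0004]
```

View pics/s2.png

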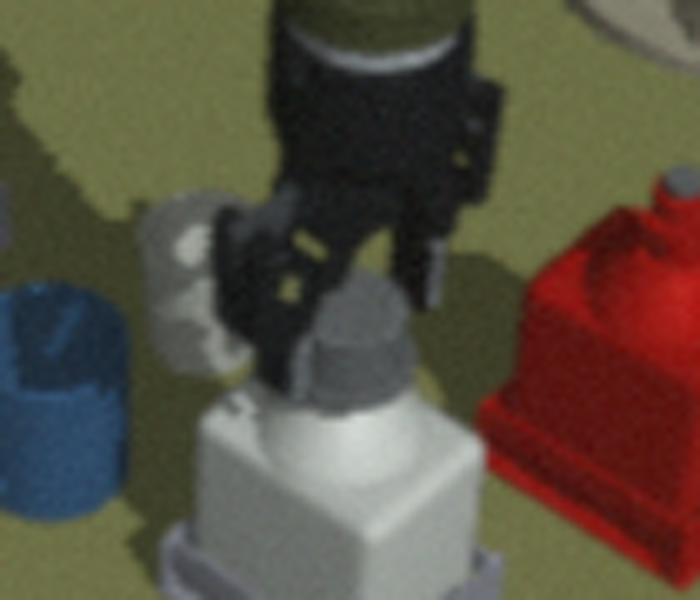

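The fingers straddle the cap at (365,330) in the crop, with tips at (295,385) and (425,300), so they are centred. Closing now.

Call:
step_arm --moves '[[[-1, -1, 1], [0.003, 0, 0], 50], [[-1, -1, 1], [0.003, 0, 0], 40], [[-1, -1, 1], [0.003, 0, 0], 40], [[-1, -1, 1], [0.003, 0, 0], 40], [[-1, -1, 1], [0.003, 0, 0], 40], [[-1, -1, 1], [0.003, 0, 0], 40]]' --grip_force 45

```text
clock: 3.17
tcp_pos: [0.508, 0.1495, 0.1562]
orientation: [0.001, 0.715, 0.7, 0.002]
wrist_force: [-1.7, -0.5, 4.5]
finger_gap: 0.0452
grip_force: 45.0
```

```bash
python3 -c "
from h import *
to([.5065,.149,.153],1.55)"
```

```text
t 3.1667 tcp [0.508  0.1495 0.1562] yaw 1.55 z [ 0.0041  0.001  -1.    ] q [ 0.13  0.26 -0.22  1.09  0.    1.73] F [-1.7 -0.5  4.5] gap 0.04517484560276396
shift [-0.5 -1.5  3.2]
rot [ 0.0041 -0.0011 -0.0003]
```

Call:
step_arm --moves '[[[0, 0, 2], [0, 0, 0], 40], [[0, 0, 4], [0, 0, 0], 40], [[0, 0, 5.5], [0, 0, 0], 40], [[0, 0, 5.5], [0, 0, 0], 40], [[0, 0, 5.5], [0, 0, 0], 40]]'

```text
clock: 3.58
tcp_pos: [0.5081, 0.1495, 0.1514]
orientation: [0.001, 0.714, 0.7, 0.002]
wrist_force: [-3.3, 0.4, 9.7]
finger_gap: 0.0447
grip_force: 45.5
```

Call:
step_arm --moves '[[[0, 0, 1], [0, 0, 0], 40], [[0, 0, 2], [0, 0, 0], 40], [[0, 0, 2], [0, 0, 0], 40]]'

```text
clock: 3.83
tcp_pos: [0.5081, 0.1495, 0.1496]
orientation: [0.001, 0.715, 0.7, 0.002]
wrist_force: [-3.3, -1.7, 12.8]
finger_gap: 0.0448
grip_force: 45.6
```

Call:
step_arm --moves '[[[0, 0, 0], [0, 0, -0.08], 40], [[0, 0, 0], [0, 0, -0.16], 40], [[0, 0, 0], [0, 0, -0.24], 40], [[0, 0, 0], [0, 0, -0.32], 40], [[0, 0, 0], [0, 0, -0.4], 40]]'

```text
clock: 4.25
tcp_pos: [0.5084, 0.1501, 0.1499]
orientation: [0.002, 0.56, 0.829, 0.002]
wrist_force: [-3.1, 0.6, 11.6]
finger_gap: 0.045
grip_force: 45.6
```

```bash
python3 -c "
from h import *
to([.5075,.149,.1496],1.55+1.47);print(telemetry.get_state()['ft_torque'])"
```

```text
t 4.25 tcp [0.5084 0.1501 0.1499] yaw 1.954 z [ 0.0056  0.0022 -1.    ] q [ 0.13  0.26 -0.23  1.08  0.    1.32] F [-3.1  0.6 11.6] gap 0.04496566411163585
shift [-0.7 -1.3  0.3]
rot [ 0.0054  0.0033 -1.0661]
[ 0.15075439  0.71620356 -0.14759618]
```

The twist torque is low, so the cap is turning with the gripper. I'll continue to about 84°.

Call:
step_arm --moves '[[[0, 0, 0], [0, 0, -0.09], 40], [[0, 0, 0], [0, 0, -0.18], 40], [[0, 0, 0], [0, 0, -0.27], 40], [[0, 0, 0], [0, 0, -0.36], 40], [[0, 0, 0], [0, 0, -0.45], 40], [[0, 0, 0], [0, 0, -0.54], 40]]'

```text
clock: 4.75
tcp_pos: [0.5085, 0.15, 0.1499]
orientation: [0.002, 0.318, 0.948, 0.002]
wrist_force: [-3.6, -0.2, 11.6]
finger_gap: 0.0447
grip_force: 45.6
```

Call:
step_arm --moves '[[[0, 0, 0], [0, 0, -0.09], 40], [[0, 0, 0], [0, 0, -0.18], 40], [[0, 0, 0], [0, 0, -0.27], 40], [[0, 0, 0], [0, 0, -0.36], 40], [[0, 0, 0], [0, 0, -0.45], 40], [[0, 0, 0], [0, 0, -0.53], 40], [[0, 0, 0], [0, 0, -0.53], 40]]'

```text
clock: 5.33
tcp_pos: [0.5085, 0.15, 0.1499]
orientation: [0.003, 0.059, 0.998, 0.001]
wrist_force: [-3.3, 0.3, 12.4]
finger_gap: 0.0449
grip_force: 45.6
```

```bash
python3 -c "
from h import *
to([.5075,.149,.17],1.55+1.47);print(telemetry.get_state()['ft_torque'])"
```

```text
t 5.3333 tcp [0.5085 0.15   0.1499] yaw 3.023 z [ 0.0057  0.0019 -1.    ] q [ 0.13  0.26 -0.23  1.08  0.    0.25] F [-3.3  0.3 12.4] gap 0.044922354327187185
shift [  0.7  -1.  -20.1]
rot [0.0026 0.0055 0.0034]
[ 0.03672241  0.66894137 -0.00582396]
```

Turned 84° with no resisting torque. Lifting gently and watching the force.

Call:
step_arm --moves '[[[0, 0, -3], [0, 0, 0], 40], [[0, 0, -6], [0, 0, 0], 40], [[0, 0, -10], [0, 0, 0], 40], [[0, 0, -14], [0, 0, 0], 40]]'

```text
clock: 5.67
tcp_pos: [0.5078, 0.1496, 0.1622]
orientation: [0.002, 0.061, 0.998, 0.001]
wrist_force: [-0.5, -0.1, 0.6]
finger_gap: 0.0453
grip_force: 46.0
```

Call:
step_arm --moves '[[[0, 0, -12], [0, 0, 0], 40], [[0, 0, -28], [0, 0, 0], 40], [[0, 0, -46], [0, 0, 0], 40], [[0, 0, -64], [0, 0, 0], 40], [[0, 0, -80], [0, 0, 0], 40], [[0, 0, -90], [0, 0, 0], 40], [[0, 0, -90], [0, 0, 0], 40], [[0, 0, -90], [0, 0, 0], 40]]'

```text
clock: 6.33
tcp_pos: [0.5073, 0.1494, 0.2511]
orientation: [0.001, 0.061, 0.998, 0.001]
wrist_force: [0.3, -0.7, -0.8]
finger_gap: 0.0451
grip_force: 46.0
```

```bash
python3 -c "
from h import *
to([.507,.149,.254],3.02)
im=imaging.read_camera('scene')[130:250,220:360];cv2.imwrite('pics/s3.png',cv2.resize(im[:,:,::-1],(700,600),interpolation=cv2.INTER_CUBIC))
"
```

```text
t 6.3333 tcp [0.5073 0.1494 0.2511] yaw 3.02 z [ 2.2e-03  9.0e-04 -1.0e+00] q [ 0.13  0.22 -0.03  1.32  0.    0.26] F [ 0.3 -0.7 -0.8] gap 0.045091454865184094
shift [ 0.3 -0.5 -2.9]
rot [ 0.0012  0.0021 -0.0002]
```

View pics/s3.png

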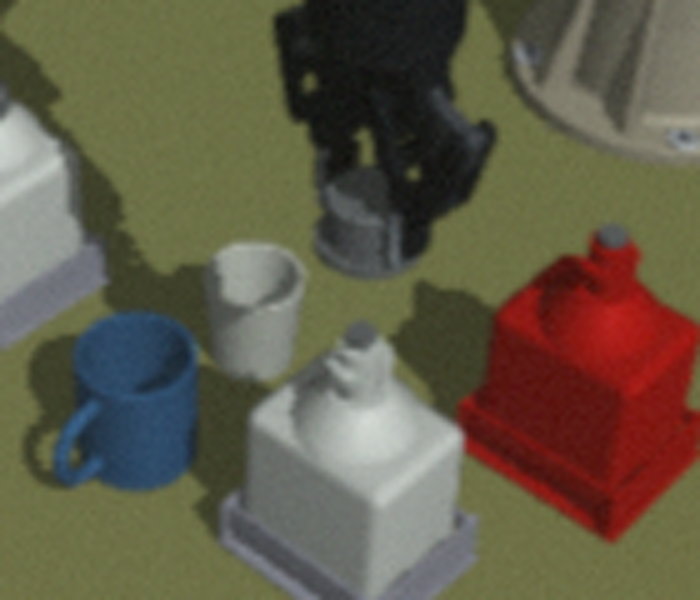

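The cap is held level in the gripper at crop (370,220). It is above the bare neck at (360,360), lifted about 10 cm, and nothing around it has moved. Handing in.

```bash
python3 -c "
from workcell import env
print(env.hand_in())"
```

```text
the job is handed in; nothing more can be done
None
```

The cap was pressed, turned 84° anticlockwise and lifted off; I handed the job in at about 6.4 s with it held still and level about 10 cm above the jug's neck, though the hand-in returned no verdict.

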